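Load the tilting-flap jig and close it

ROBOT

A 6-joint arm with a two-finger parallel gripper is mounted at the origin on a cart in front of the work surface, level with it; the furniture and walls round the work are solid. World frame = base frame: x ahead of the robot, y to its left, z up, the work surface at z = 0. Lengths are in m, angles in rad, forces in N, time in s.
With the tool pointing down it reaches from about 0.375 to 0.9 m from the base axis. Payload 3.1 kg.
Tool frame: the origin (TCP) lies at the very end of the fingers, on their centre line; the grasp point (between the pads) lies 19 mm behind it; z points along the fingers, y is the line along which they close (so a half turn about z gives the same grasp; the last joint's range is limited). The gripper opens to 85 mm and grips with 20 to 120 N. Pads are 22 mm wide; open, the fingers measure 114 mm over their backs; the gripper's body (76 mm by 85 mm) begins 54 mm behind the grasp point. The pads swing forward as they close: fully open they stand 13 mm farther back than shut.
Start: joints at [-1.47, 0.527, 1.433, -0, 1.181, -0.178], TCP at [0.173, -0.601, 0.231] pointing down, gripper open.
Joint ranges: [-3.08, 3.08], [-0.75, 2.2], [0.22, 2.44], [-1.43, 4.57], [0, 2.65], [-2.85, 2.85]. Speed limits (rad/s): [2.79, 2.79, 3.14, 3.14, 3.14, 3.14].

INTERFACE

Orientations are given as a unit quaternion [x, y, z, w].
In Python, from station import manip gives the robot as it stands.
- The arm moves only by the shell command python3 -m handwheel 'ROWS' [FORCE]. ROWS is JSON, a list of rows, each a list of 7 numbers: the shift along the world's x, y, z in mm, then the turn, a rotation vector about the world's x, y, z in degrees, then the opening, from 0 (shut) to 1 (fully open). A call has exactly 10 rows; each row shifts and turns the commanded pose from where the row before left it; what a row does not reach is not made up. A row lasts 1/8 s, in which the tool goes at most 62.5 mm and 10.7 degrees, less where a joint would pass 70% of its speed; a pose out of reach is approached as far as the arm can. A call is refused whole if a number of a shift passes 62.5 or a number of a turn 10.7, either way. A call with a gripper value outside its range is refused whole. The fingers move at their own pace and stop on an object; FORCE is the grip in N (left out, the last holds). Time passes only in rows, so rows that do not move let the fingers close, or fill a call up. It gives the time, the measured TCP pose, the force, the opening and the grip force at its end, in the units of the state.
- manip.sense(): the state, without advancing time (a new reading comes with each control period).
- manip.snapshot(name): name is "scene" or "top" or "wrist"; returns the picture (480x640x3 uint8, red, green, blue); there is no depth.
- manip.get_calibration(name): a dict with "K" (3x3 intrinsics, pixels), "k1" (the pictures are not rectified: a ray, as slopes to the right and down, at radius r is drawn at 1 + k1 r^2 times it, then the intrinsics apply), "rvec" (rotation vector, rad) and "tvec" (3), from world to camera coordinates, as OpenCV has them. Camera axes: x right, y down, z forward; pixel columns grow to the right and rows downward; lengths in m; the calibration is good to about 2 mm. A picture is of the moment at which its call begins: read the wrist's pose just before it. get_calibration takes no time and is no camera call; for the wrist camera it gives the pose at the moment of the call.
- manip.sign_off(): hands the job in; it is judged then, once.
The state is a dict: "t": time; "q": joint angles; "qd": joint speeds; "tau": joint torques, N m; "tcp_pos": TCP position; "tool_rot": TCP orientation; "force": force on the tool from outside, world axes, zero at the start; "ft_torque": the same for the moment, N m; "finger_gap": opening from 0.0 (shut) to 1.0 (fully open); "gripper_force": force on a finger pad.
Only numpy, scipy, OpenCV 4.12 (cv2) and the standard library are available. Lean on these libraries where they do the work, as an engineer would, in place of code of your own. Each camera call takes 0.05 s, during which the arm holds its last target. There are 200 camera calls.

TASK

Tilt the jig's flap all the way back, letting it down gently onto its back rests, and lay the loose bush from the table into whichever of the jig's two nests is empty. Then tilt the flap forward again, let it down gently onto its stop pillars, and only then swing the latch all the way round over the flap's edge. Never let the flap drop or slam, and do not shift the bush already in the jig, the stub pin or the marker.

Things in the scene. Friction and masses are not known exactly. Their poses are not given: they have to be found in the camera images.
- jig: Dark steel welding jig fixed to the table. Origin on the table top under the middle of the flap's hinge; x runs along the hinge, y from the hinge toward the nests (the side that the shut flap covers), z up. Base plate 160 mm in x, from y = -60 to +98 mm, 12 mm thick, with a 36 mm wide tongue at y = 60 mm that reaches to x = -130 mm and carries the latch. Back rests for the open flap, up to 90 mm high, stand at y = -50 mm; hinge cheeks up to 75 mm high at x = +-74 mm.
- flap (a joint): Angle of the flap about the hinge (rad): 0 = shut, lying level on its stop pillars over the nests (start); 1.57 = upright; 2.6 = fully open, leaning back on its back rests (its hard stop). A 4 mm aluminium frame, 140 mm along the hinge, reaching 95 mm from the hinge axis, about 0.35 kg; the hinge has little friction, so the flap falls to one side or the other when let go.
- flap_hinge (a point): Point on the hinge axis at its middle, 66 mm above the table; the axis is the jig's x.
- flap_handle (a point): Middle of the flap's handle bar: a plain round steel bar of 12 mm diameter parallel to the hinge, in the plane of the flap, 136 mm from the hinge axis, held by two side bars 110 mm apart, with a 35 mm gap between bar and frame (66 mm above the table when shut). At angle a it lies at jig y = 136 mm x cos(a), height 66 mm + 136 mm x sin(a). The bar can turn between gripping fingers, so the gripper may keep pointing down all the way.
- nest_a: One of two like dark steel V nests fixed on the jig side by side along the hinge direction, centred 56 mm from the hinge axis and 38 mm either side of its middle. 72 mm long, 34 mm wide, origin under its middle on the base plate. Its x runs along the V. Either nest may lie at either end; at the start one nest holds a bush and the other is empty.
- nest_b: The other V nest, like nest_a.
- nest_a_seat (a point): Where the centre of a seated bush lies in nest_a: 27.5 mm above the nest's foot, 39.5 mm above the table. The V is open at the top and 66 mm long between low end plates (17 mm high), for a bush 58 mm long.
- nest_b_seat (a point): The same point of nest_b.
- bush_1: Brown steel bush, a round cylinder 38.4 mm in diameter and 58 mm long, about 0.3 kg, lying in one of the nests at the start, and to stay there. Its origin is 19 mm below its centre; its y is the cylinder's axis.
- bush_1_center (a point): Centre of bush_1.
- bush_2: A like bush lying loose on the open table, on the side away from the nests, with its axis (its y) level: the one to load. Either end may point either way.
- bush_2_center (a point): Centre of bush_2, 19 mm above the table while it lies there.
- latch (a joint): Angle of the latch about its upright pivot (rad): 0 = arm along the jig's -y, clear of the flap; 1.57 = fully round (hard stop), arm along the jig's +x, over the edge of the shut flap. Starts between 0 and 0.3; stays where it is left (about 1.5 N at the knob moves it). Nothing mechanical keeps it from being turned too early, so mind the order. A fixed bench vice, 170 mm high, stands about 100 mm off on the robot's right of the latch.
- latch_pivot (a point): Point on the latch's upright pivot axis at the height of the knob's middle, 97 mm above the table.
- latch_knob (a point): Middle of the latch's knob: an upright round steel post of 16 mm diameter, 52 mm from the pivot, free from 76 to 109 mm above the table (this point at 97 mm). It can turn between gripping fingers.
- stub_pin: Bystander: turned stub pin 25 mm in diameter, 36 mm long, smaller than the bushes, lying on the table.
- marker: Bystander: paint marker, 122 mm long, 17 mm thick, lying on the table.
There are look-alikes about, which are no part of the job. What is shaped like the bush_1 but blue, orange or pink is not meant.

How it is judged:
By the outcome, as a careful person would: the job done as asked, in the order asked, and still so for the second after the job is handed in, with the robot touching nothing.
It also fails if it takes over 72 s, if anything falls off the work surface, if the arm or the gripper's body presses on something with over 40 N, if the wrist force passes 120 N, or if a joint passes its speed limit or range.

## Working session

There is one attempt and no reset: what is moved stays moved. The work goes in short steps, Python scripts to look and compute and a shell command to move; the robot and the scene stay as the last step left them, time stands still between calls to the robot, and variables do not carry over. Pictures are saved under pics/ and viewed, at most 15 in all, crops included, and the job is handed in when it is done.

```bash
mkdir -p pics; cat > h.py <<'E'
import numpy as np, cv2
from station import manip
def snap(n,f):
    c=manip.get_calibration(n); im=manip.snapshot(n); cv2.imwrite('pics/'+f,im[:,:,::-1]); np.save('pics/'+f+'.npy',c,allow_pickle=True); return im,c
def load(f): return cv2.imread('pics/'+f), np.load('pics/'+f+'.npy',allow_pickle=True).item()
def ray(c,u,v):
    K=np.array(c['K']); k=c['k1']; d=np.array([(u-K[0,2])/K[0,0],(v-K[1,2])/K[1,1]]); s=d.copy()
    for _ in range(30): s=d/(1+k*(s@s))
    R=cv2.Rodrigues(np.array(c['rvec'],float))[0]; t=np.array(c['tvec'],float).ravel()
    return -R.T@t, R.T@np.r_[s,1]
def onz(c,u,v,z):
    o,d=ray(c,u,v); return o+d*(z-o[2])/d[2]
def proj(c,p):
    R=cv2.Rodrigues(np.array(c['rvec'],float))[0]; q=R@np.array(p)+np.array(c['tvec'],float).ravel()
    s=q[:2]/q[2]; s=s*(1+c['k1']*(s@s)); K=np.array(c['K']); return np.array([K[0,0]*s[0]+K[0,2],K[1,1]*s[1]+K[1,2]])
def tri(c1,p1,c2,p2):
    o1,d1=ray(c1,*p1);o2,d2=ray(c2,*p2)
    s=np.linalg.lstsq(np.c_[d1,-d2],o2-o1,rcond=None)[0]; a=o1+d1*s[0];b=o2+d2*s[1]; return (a+b)/2,np.linalg.norm(a-b)
E
python3 - <<'E'
from h import *
print({k:np.round(v,3) for k,v in manip.sense().items()})
for n in('scene','top'):
    im,c=snap(n,n+'0.png'); print(n,ray(c,320,240),c['k1'])
E
```

```text
{'t': np.float64(0.0), 'q': array([-1.47 ,  0.528,  1.434,  0.   ,  1.181, -0.178]), 'qd': array([-0., -0.,  0.,  0., -0., -0.]), 'tau': array([-2.0000e-03, -4.4236e+01, -1.7803e+01, -0.0000e+00,  9.0000e-03,
       -0.0000e+00]), 'tcp_pos': array([ 0.173, -0.6  ,  0.23 ]), 'tool_rot': array([ 0.99 ,  0.139,  0.   , -0.001]), 'force': array([0.526, 0.476, 0.008]), 'ft_torque': array([ 0.011,  0.029, -0.032]), 'gripper_force': np.float64(0.0), 'finger_gap': np.float64(0.996)}
scene (array([-0.21965599, -0.9176229 ,  0.53074132]), array([ 0.6847313 ,  0.56166546, -0.46511627])) -0.06196112400708144
top (array([ 0.36206687, -0.29751056,  1.03303333]), array([ 0.16302957, -0.03771885, -0.98623188])) 0.0026723406486221482
```

View pics/scene0.png

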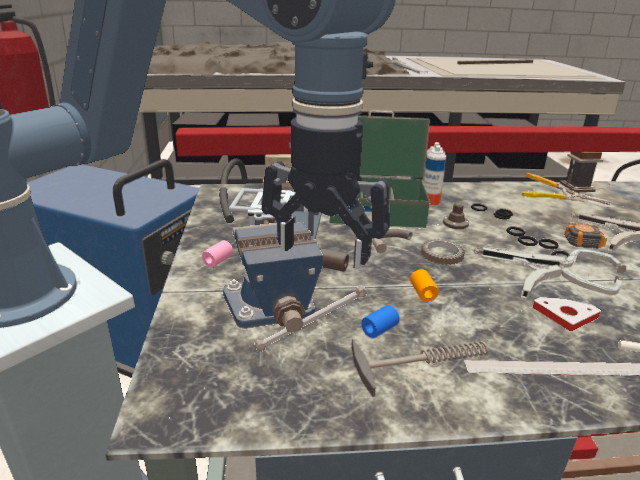

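View pics/top0.png

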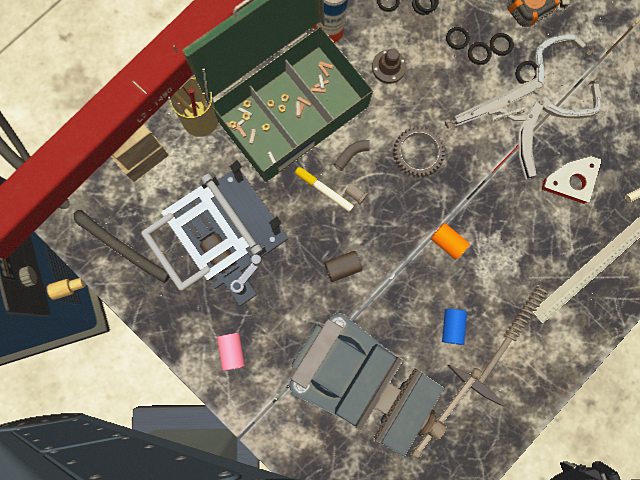

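Scene: the view is half blocked by the arm. In top: jig around (210,240) with handle bar (165,262), latch knob ~(237,287)/pivot ~(255,260). Brown cylinder (344,265) looks like bush_2. Look-alikes: pink (231,351), blue (455,326), orange (450,241), stub pin (354,193), hose pieces (352,153). Next, a close crop to check the choice.

```bash
python3 - <<'E'
from h import *
im,c=load('top0.png')
cv2.imwrite('pics/crop1.png',cv2.resize(im[140:320,130:370],(800,600),interpolation=cv2.INTER_CUBIC))
for n,u,v,z in [('bush2',344,265,.019),('pin',354,193,.012),('marker',323,187,.008),('handle',165,262,.066),('pink',231,351,.019),('vice',350,370,.17)]: print(n,onz(c,u,v,z).round(3))
E
```

```text
bush2 [ 0.485 -0.378  0.019]
pin [ 0.616 -0.399  0.012]
marker [ 0.628 -0.344  0.008]
handle [ 0.487 -0.077  0.066]
pink [ 0.339 -0.181  0.019]
vice [ 0.313 -0.371  0.17 ]
```

View pics/crop1.png

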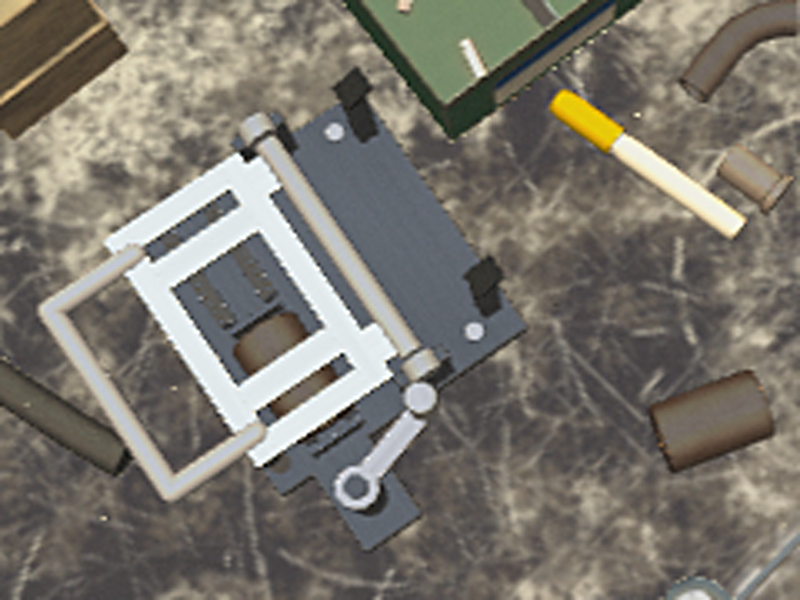

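Crop: the brown cylinder at crop (712,420) is a bush-sized brown bush on the table, on the side away from the nests, so it is bush_2. bush_1 is under the flap at crop (285,360), so the empty nest is the upper-left (+x) one. Pivot ring is at crop (355,487), knob at (421,397), handle corners at (42,310) and (172,492), and hinge ends at (257,128) and (420,365).

```bash
python3 - <<'E'
from h import *
im,c=load('top0.png')
C=lambda x,y,z:onz(c,130+x*.3,140+y*.3,z)
# jig-frame points
obs=[((48,312),.066,(55,136)),((171,487),.066,(-55,136)),((273,140),.066,(70,0)),((412,355),.066,(-70,0)),((355,487),.086,(-115,60)) ]
W=[C(*p,z)[:2]*1000 for p,z,_ in obs]; 
print('handle len',np.linalg.norm(W[0]-W[1]),'hinge',np.linalg.norm(W[2]-W[3]))
hm=(W[0]+W[1])/2; gm=(W[2]+W[3])/2; print('handle',hm,'hinge mid',gm,np.linalg.norm(hm-gm))
ys=np.degrees(np.arctan2(*(hm-gm)[::-1])); print('yaw from y',ys-90,[np.degrees(np.arctan2(*(W[i]-W[i+1])[::-1])) for i in(0,2)])
th=np.radians(ys-90);R=np.array([[np.cos(th),-np.sin(th)],[np.sin(th),np.cos(th)]])
for z,p in((.075,(355,487)),(.086,(355,487)),(.109,(421,397))):print('jig of',p,z,R.T@(C(*p,z)[:2]*1000-gm),C(*p,z).round(4))
print('base corners jig',[(R.T@(C(*p,.012)[:2]*1000-gm)).round(1) for p in((525,325),(367,551),(420,513))])
# bush2 mask
g=cv2.GaussianBlur(im,(3,3),0);hsv=cv2.cvtColor(im,cv2.COLOR_BGR2HSV)
print('hsv',hsv[265,344],hsv[262,338],hsv[250,380])
m=np.zeros(im.shape[:2],np.uint8);gc=np.full(m.shape,cv2.GC_BGD,np.uint8);gc[242:290,318:372]=cv2.GC_PR_BGD;gc[253:278,329:360]=cv2.GC_PR_FGD
cv2.grabCut(im,gc,None,np.zeros((1,65)),np.zeros((1,65)),5,cv2.GC_INIT_WITH_MASK)
m=((gc==1)|(gc==3)).astype(np.uint8);m=cv2.morphologyEx(m,cv2.MORPH_OPEN,np.ones((5,5)))
k=max(cv2.findContours(m,0,2)[0],key=cv2.contourArea);r=cv2.minAreaRect(k);print(r)
b=np.array([onz(c,*p,.019) for p in cv2.boxPoints(r)])[:,:2]*1000;print(b.mean(0),[np.linalg.norm(b[i]-b[i-1]) for i in range(2)],[np.degrees(np.arctan2(*(b[i]-b[i-1])[::-1])) for i in range(2)])
# hand box corners
b=np.array([C(x,y,.019) for x,y in((650,405),(754,370),(775,432),(675,472))])[:,:2]*1000;print(b.mean(0),[np.linalg.norm(b[i]-b[i-1]) for i in range(4)],[np.degrees(np.arctan2(*(b[i]-b[i-1])[::-1])) for i in range(4)])
hd=gm+R@np.array([0,-116.5]);print('open handle',hd)
E
```

```text
handle len 108.36650921896592 hinge 131.65358866976703
handle [491.18189074 -73.15875598] hinge mid [ 567.51682404 -188.05666932] 137.94401955902444
yaw from y 33.59894212560283 [np.float64(35.325762626050626), np.float64(32.383604703716465)]
jig of (355, 487) 0.075 [-106.38793959   60.99238729] [ 0.4452 -0.1961  0.075 ]
jig of (355, 487) 0.086 [-107.82669599   60.55069337] [ 0.4442 -0.1973  0.086 ]
jig of (421, 397) 0.109 [-92.50964405  10.00406526] [ 0.4849 -0.2309  0.109 ]
base corners jig [array([-76.7, -58.3]), array([-129.6,   76.7]), array([-128.6,   43. ])]
hsv [ 12  37 116] [ 17  60 114] [ 5 18 83]Traceback (most recent call last):
  File "<stdin>", line 19, in <module>
ValueError: max() iterable argument is empty
```

```bash
python3 -m handwheel '[[30,22,6,0,0,1.8,0.35],[30,22,6,0,0,1.8,0.35],[30,22,6,0,0,1.8,0.35],[30,22,6,0,0,1.8,0.35],[30,22,6,0,0,1.8,0.35],[30,22,6,0,0,1.8,0.35],[30,22,6,0,0,1.8,0.35],[30,22,6,0,0,1.8,0.35],[30,22,6,0,0,1.8,0.35],[30,22,6,0,0,1.8,0.35]]' 40
python3 - <<'E'
from h import *
im,c=snap('wrist','w1.png'); print(proj(c,(.485,-.378,.019)))
E
```

```text
t: 1.35
tcp_pos: [0.4733, -0.3796, 0.291]
tool_rot: [0.956, 0.293, -0.0, -0.0]
force: [0.4, 0.2, -0.1]
finger_gap: 0.346
gripper_force: 0.0
[326.95475746 193.86706157]
```

View pics/w1.png

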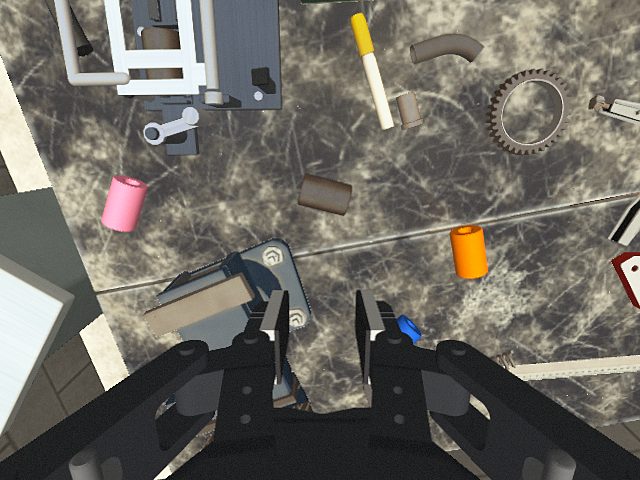

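Wrist view: bush_2 at (325,195), latch pivot (153,132), knob (190,117), right hinge end (213,97), near handle corner (72,78), and the vice at lower left.

```bash
python3 - <<'E'
from h import *
im,c=load('w1.png'); _,ct=load('top0.png')
C=lambda x,y:(130+x*.3,140+y*.3)
b=np.array([onz(c,x,y,.019) for x,y in((306,174),(352,183),(347,214),(299,205))])[:,:2]*1000
print('bush w',b.mean(0),[np.linalg.norm(b[i]-b[i-1]) for i in range(4)],[np.degrees(np.arctan2(*(b[i]-b[i-1])[::-1])) for i in range(4)])
b=np.array([onz(ct,*C(x,y),.019) for x,y in((650,405),(754,370),(775,432),(675,472))])[:,:2]*1000;print('bush top',b.mean(0),[np.linalg.norm(b[i]-b[i-1]) for i in range(4)],[np.degrees(np.arctan2(*(b[i]-b[i-1])[::-1])) for i in range(4)])
for n,a,w in (('knob',(421,397),(190,117)),('pivot',(355,487),(153,132)),('hinge-',(420,360),(213,97)),('handle-',(171,487),(73,78)),('bush',(712,420),(326,194)),('basecorner',(525,325),(281,109))):
    p,e=tri(c,w,ct,C(*a)); print(n,p.round(4),e.round(4))
g=im[160:235,285:370]; print(proj(c,(.491,-.073,.066)))
E
```

```text
bush w [ 484.0549461  -377.32834005] [np.float64(38.077520938070315), np.float64(55.60343217238651), np.float64(37.90933949344095), np.float64(59.40888270728235)] [np.float64(20.513011798473265), np.float64(-66.81503631572444), np.float64(-153.7453004059851), np.float64(113.3597000002864)]
bush top [ 483.34231385 -377.81623973] [np.float64(37.62442512760778), np.float64(58.11763498323619), np.float64(34.603498154720896), np.float64(56.8303803570758)] [np.float64(19.447875449198882), np.float64(-71.89412180327068), np.float64(-162.6989681056739), np.float64(111.1460081583093)]
knob [ 0.4844 -0.2312  0.1128] 0.0002
pivot [ 0.4455 -0.1958  0.0765] 0.0014
hinge- [ 0.5076 -0.2283  0.0753] 0.0009
handle- [ 0.4465 -0.1057  0.0722] 0.0001
bush [ 0.4837 -0.3774  0.0146] 0.0002
basecorner [ 0.5355 -0.2796  0.0116] 0.0015
[64.5660229  16.06109117]
```

```bash
python3 -m handwheel '[[2,30.6,-12,0,0,0,0.35],[2,30.6,-12,0,0,0,0.35],[2,30.6,-12,0,0,0,0.35],[2,30.6,-12,0,0,0,0.35],[2,30.6,-12,0,0,0,0.35],[2,30.6,-12,0,0,0,0.35],[2,30.6,-12,0,0,0,0.35],[2,30.6,-12,0,0,0,0.35],[2,30.6,-12,0,0,0,0.35],[1,30.6,-12,0,0,0,0.35]]' 40
python3 - <<'E'
from h import *
im,c=snap('wrist','w2.png'); s=manip.sense(); print(s['tcp_pos'],proj(c,(.4923,-.0743,.066)),proj(c,(.568,-.1873,.066)))
E
```

```text
t: 2.65
tcp_pos: [0.4914, -0.0737, 0.1707]
tool_rot: [0.956, 0.293, -0.0, -0.0]
force: [0.6, -0.6, 0.4]
finger_gap: 0.352
gripper_force: 0.0
[ 0.48929627 -0.06993362  0.16924029] [323.99297932 240.76302082] [505.16630597 241.45640435]
```

View pics/w2.png

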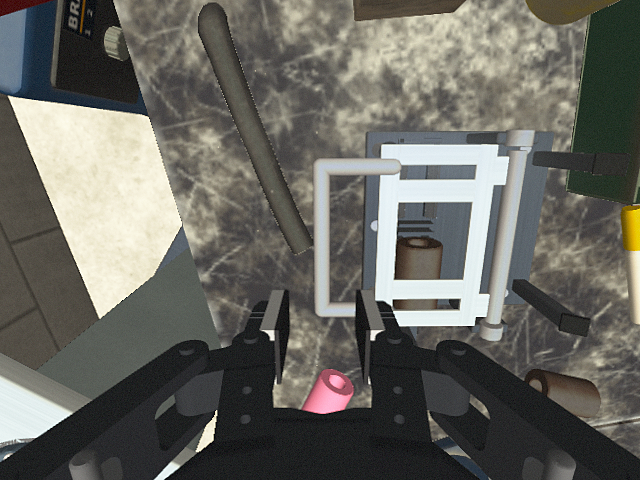

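Wrist: handle bar centre line runs from (320,165) to (322,312). Hinge ends are at (520,140) and (491,330).

```bash
python3 - <<'E'
from h import *
im,c=load('w2.png'); s=manip.sense(); print(s['tcp_pos'],s['t'],s['tool_rot'])
g=cv2.cvtColor(im,cv2.COLOR_BGR2GRAY).astype(float)
P=[]
for v in (190,200,210,220,230,260,270,280):
    row=g[v,300:350]; P.append(onz(c,300+np.where(row>130)[0].mean(),v,.066)*1000) ; print(v,300+np.where(row>130)[0][[0,-1]],P[-1].round(1))
A=onz(c,320.5,165,.066)*1e3;B=onz(c,322,311,.066)*1e3
H=[onz(c,*p,.066)*1e3 for p in((520,137),(491,332))]
print(A,B,(A+B)/2,np.linalg.norm(A-B),np.degrees(np.arctan2(*(A-B)[1::-1])),H,sum(H)/2,np.degrees(np.arctan2(*(H[0]-H[1])[1::-1])))
E
```

```text
[ 0.48929627 -0.06993362  0.16924029] 2.7 [ 0.95603293  0.29324117 -0.00179258 -0.00272949]
190 [300 347] [521.1 -49.4  66. ]
200 [303 328] [514.2 -52.1  66. ]
210 [314 328] [510.3 -59.4  66. ]
220 [305 328] [503.8 -63.   66. ]
230 [314 328] [497.9 -67.8  66. ]
260 [315 328] [478.7 -81.3  66. ]
270 [315 328] [472.  -85.8  66. ]
280 [315 328] [465.1 -90.4  66. ]
[536.67703112 -41.25139563  66.        ] [ 443.34249851 -105.58796262   66.        ] [490.00976482 -73.41967913  66.        ] 113.36017303220525 34.57894250151738 [array([ 629.78091335, -144.56506194,   66.        ]), array([ 504.44304061, -230.54008432,   66.        ])] [ 567.11197698 -187.55257313   66.        ] 34.448021627486135
```

```bash
python3 -m handwheel '[[0,0,-16,0,0,0,0.35],[0,0,-16,0,0,0,0.35],[0,0,-16,0,0,0,0.35],[0,0,-16,0,0,0,0.35],[0,0,-16,0,0,0,0.35],[0,0,-16,0,0,0,0.35],[0,0,-16,0,0,0,0.35],[0,0,-10,0,0,0,0.35],[0,0,-2,0,0,0,0.35],[0,0,0,0,0,0,0.35]]' 40;  python3 -m handwheel '[[0,0,0,0,0,0,0.2],[0,0,0,0,0,0,0.1],[0,0,0,0,0,0,0],[0,0,0,0,0,0,0],[0,0,0,0,0,0,0],[0,0,0,0,0,0,0],[0,0,0,0,0,0,0],[0,0,0,0,0,0,0],[0,0,0,0,0,0,0],[0,0,0,0,0,0,0]]' 40; python3 -c "
import numpy as np
R=136;th=np.radians(34.1)
a=np.r_[np.linspace(0,2.6,41)]
y=R*np.cos(a);z=R*np.sin(a)
d=np.c_[-np.sin(th)*np.diff(y),np.cos(th)*np.diff(y),np.diff(z)]
for i in range(4): print(d[10*i:10*i+10].round(1).tolist())
"
```

```text
t: 3.95
tcp_pos: [0.4918, -0.0748, 0.0474]
tool_rot: [0.956, 0.293, 0.0, 0.0]
force: [0.9, 1.1, -0.1]
finger_gap: 0.349
gripper_force: 0.0
t: 5.2
tcp_pos: [0.4909, -0.0736, 0.0478]
tool_rot: [0.956, 0.293, -0.0, -0.001]
force: [-0.4, 5.0, 5.5]
finger_gap: 0.125
gripper_force: 39.1
[[0.2, -0.2, 8.8], [0.5, -0.7, 8.8], [0.8, -1.2, 8.7], [1.1, -1.7, 8.6], [1.4, -2.1, 8.5], [1.7, -2.6, 8.3], [2.0, -3.0, 8.1], [2.3, -3.4, 7.8], [2.6, -3.8, 7.5], [2.9, -4.2, 7.2]]
[[3.1, -4.6, 6.9], [3.4, -5.0, 6.5], [3.6, -5.3, 6.1], [3.8, -5.6, 5.6], [4.0, -5.9, 5.2], [4.2, -6.2, 4.7], [4.4, -6.4, 4.2], [4.5, -6.6, 3.7], [4.6, -6.8, 3.2], [4.7, -7.0, 2.6]]
[[4.8, -7.1, 2.1], [4.9, -7.2, 1.5], [4.9, -7.3, 1.0], [5.0, -7.3, 0.4], [5.0, -7.3, -0.2], [4.9, -7.3, -0.8], [4.9, -7.2, -1.3], [4.8, -7.1, -1.9], [4.8, -7.0, -2.5], [4.7, -6.9, -3.0]]
[[4.5, -6.7, -3.5], [4.4, -6.5, -4.1], [4.2, -6.3, -4.6], [4.1, -6.0, -5.0], [3.9, -5.7, -5.5], [3.7, -5.4, -5.9], [3.4, -5.1, -6.4], [3.2, -4.7, -6.7], [3.0, -4.4, -7.1], [2.7, -4.0, -7.4]]
```

```bash
python3 -m handwheel '[[0.2,-0.2,8.8,0,0,0,0],[0.5,-0.7,8.8,0,0,0,0],[0.8,-1.2,8.7,0,0,0,0],[1.1,-1.7,8.6,0,0,0,0],[1.4,-2.1,8.5,0,0,0,0],[1.7,-2.6,8.3,0,0,0,0],[2,-3,8.1,0,0,0,0],[2.3,-3.4,7.8,0,0,0,0],[2.6,-3.8,7.5,0,0,0,0],[2.9,-4.2,7.2,0,0,0,0]]'; python3 -m handwheel '[[3.1,-4.6,6.9,0,0,0,0],[3.4,-5,6.5,0,0,0,0],[3.6,-5.3,6.1,0,0,0,0],[3.8,-5.6,5.6,0,0,0,0],[4,-5.9,5.2,0,0,0,0],[4.2,-6.2,4.7,0,0,0,0],[4.4,-6.4,4.2,0,0,0,0],[4.5,-6.6,3.7,0,0,0,0],[4.6,-6.8,3.2,0,0,0,0],[4.7,-7,2.6,0,0,0,0]]'
python3 - <<'E'
from h import *
im,c=snap('scene','s2.png')
E
```

```text
t: 6.45
tcp_pos: [0.5048, -0.0942, 0.1295]
tool_rot: [0.956, 0.292, -0.001, -0.004]
force: [-0.4, 11.6, 2.3]
finger_gap: 0.124
gripper_force: 38.9
t: 7.7
tcp_pos: [0.5467, -0.1556, 0.1812]
tool_rot: [0.956, 0.293, 0.0, -0.001]
force: [-4.1, 6.0, 14.3]
finger_gap: 0.127
gripper_force: 42.0
```

View pics/s2.png

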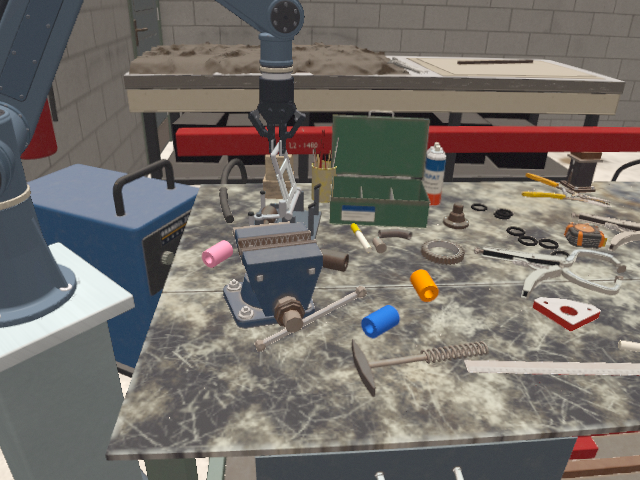

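Scene: flap is near upright in the gripper. The box stands behind; its rim front edge runs from about (331,194) to (428,196), bottom from (331,220) to (428,226).

```bash
python3 - <<'E'
from h import *
_,c=load('s2.png')
for b,t in(((428,226),(428,196)),((331,220),(331,194))):
    p=onz(c,*b,0)
    zs=np.linspace(0,.2,201); k=np.argmin([abs(proj(c,p+[0,0,z])[1]-t[1]) for z in zs]); print(p.round(3),zs[k])
_,ct=load('top0.png'); print(onz(ct,265,176,.07),onz(ct,370,98,.07)); print(manip.sense()['force'])
E
```

```text
[ 0.801 -0.426  0.   ] 0.081
[ 0.663 -0.227  0.   ] 0.07100000000000001
[ 0.63193503 -0.24276791  0.07      ] [ 0.77022123 -0.42489919  0.07      ]
[-3.41359467  2.99830073 16.11715991]
```

```bash
python3 -m handwheel '[[4.8,-7.1,2.4,0,0,0,0],[4.9,-7.2,1.8,0,0,0,0],[4.9,-7.3,1.3,0,0,0,0],[5,-7.3,0.6,0,0,0,0],[5,-7.3,0,0,0,0,0],[4.9,-7.3,-0.6,0,0,0,0],[4.9,-7.2,-1.2,0,0,0,0],[4.8,-7.1,-1.9,0,0,0,0],[4.8,-7,-2.5,0,0,0,0],[4.7,-6.9,-3,0,0,0,0]]'
```

```text
t: 9.0
tcp_pos: [0.5965, -0.229, 0.1748]
tool_rot: [0.956, 0.293, 0.0, -0.0]
force: [1.1, 4.1, 0.9]
finger_gap: 0.124
gripper_force: 42.0
```

```bash
python3 -m handwheel '[[4.5,-6.7,-3.5,0,0,0,0],[4.4,-6.5,-4.1,0,0,0,0],[4.2,-6.3,-4.6,0,0,0,0],[4.1,-6,-5,0,0,0,0],[3.9,-5.7,-5.5,0,0,0,0],[3.7,-5.4,-5.9,0,0,0,0],[3.4,-5.1,-6.4,0,0,0,0],[1.6,-2.4,-3.4,0,0,0,0],[1,-1.5,-2.2,0,0,0,0],[0,0,0,0,0,0,0]]'
```

```text
t: 10.25
tcp_pos: [0.627, -0.2745, 0.1344]
tool_rot: [0.956, 0.293, -0.0, 0.0]
force: [1.7, 1.8, -1.2]
finger_gap: 0.122
gripper_force: 40.9
```

```bash
python3 -m handwheel '[[1.2,-1.8,-2.8,0,0,0,0],[1.1,-1.6,-2.6,0,0,0,0],[1,-1.4,-2.4,0,0,0,0],[0.8,-1.2,-2.1,0,0,0,0],[0.7,-1,-1.8,0,0,0,0],[0.6,-0.8,-1.6,0,0,0,0],[0.5,-0.8,-1.5,0,0,0,0],[0.4,-0.6,-1.1,0,0,0,0],[0.3,-0.5,-0.9,0,0,0,0],[0,0,0,0,0,0,0]]'
```

```text
t: 11.5
tcp_pos: [0.6325, -0.2827, 0.1203]
tool_rot: [0.956, 0.293, -0.001, -0.001]
force: [-4.3, 6.8, 12.5]
finger_gap: 0.123
gripper_force: 42.0
```

```bash
python3 -m handwheel '[[0.2,-0.3,-0.6,0,0,0,0],[0.2,-0.3,-0.6,0,0,0,0],[0.2,-0.3,-0.6,0,0,0,0],[0.2,-0.3,-0.6,0,0,0,0],[0,0,0,0,0,0,0],[0,0,0,0,0,0,0],[0,0,0,0,0,0,0],[0,0,0,0,0,0,0],[0,0,0,0,0,0,0],[0,0,0,0,0,0,0]]'
```

```text
t: 12.75
tcp_pos: [0.6325, -0.2827, 0.1201]
tool_rot: [0.956, 0.293, -0.001, -0.002]
force: [-9.6, 9.1, 24.0]
finger_gap: 0.124
gripper_force: 43.1
```

```bash
python3 -m handwheel '[[-0.5,0.7,1.5,0,0,0,0],[-0.5,0.7,1.5,0,0,0,0],[0,0,0,0,0,0,0.1],[0,0,0,0,0,0,0.2],[0,0,0,0,0,0,0.35],[0,0,0,0,0,0,0.35],[0,0,8,0,0,0,0.35],[0,0,20,0,0,0,0.35],[0,0,30,0,0,0,0.35],[0,0,30,0,0,0,0.35]]'; python3 - <<'E'
from h import *
im,c=snap('wrist','w3.png'); s=manip.sense(); print(s['q'].round(2))
p=np.array([568,-187.3,0]);print(p)
E
```

```text
t: 14.0
tcp_pos: [0.6337, -0.2841, 0.2089]
tool_rot: [0.956, 0.293, 0.001, 0.001]
force: [-0.8, 0.2, -1.0]
finger_gap: 0.351
gripper_force: 0.0
[-0.58  0.64  1.26 -0.    1.23  0.39]
[ 568.  -187.3    0. ]
```

```bash
python3 -m handwheel '[[-15,-10,0,0,0,0,0.6],[-15,-10,5,0,0,0,0.8],[-15,-10,5,0,0,8,0.8],[-15,-10,5,0,0,8,0.8],[-15,-10,5,0,0,8,0.8],[-15,-10,0,0,0,8,0.8],[-15,-10,0,0,0,8,0.8],[-15,-10,0,0,0,8,0.8],[-15,-10,0,0,0,8,0.8],[-13,-5,0,0,0,8,0.8]]'; python3 - <<'E'
from h import *
im,c=snap('top','t2.png'); s=manip.sense(); print(s['q'].round(2),s['tcp_pos'])
cv2.imwrite('pics/crop2.png',cv2.resize(im[140:320,130:370,::-1],(800,600),interpolation=cv2.INTER_CUBIC))
E
```

```text
t: 15.3
tcp_pos: [0.4828, -0.3794, 0.2254]
tool_rot: [0.655, 0.756, -0.0, -0.001]
force: [0.2, -0.0, 0.1]
finger_gap: 0.799
gripper_force: 0.0
[-0.85  0.52  1.47 -0.    1.16 -0.99] [ 0.48130125 -0.37972163  0.22531521]
```

View pics/crop2.png

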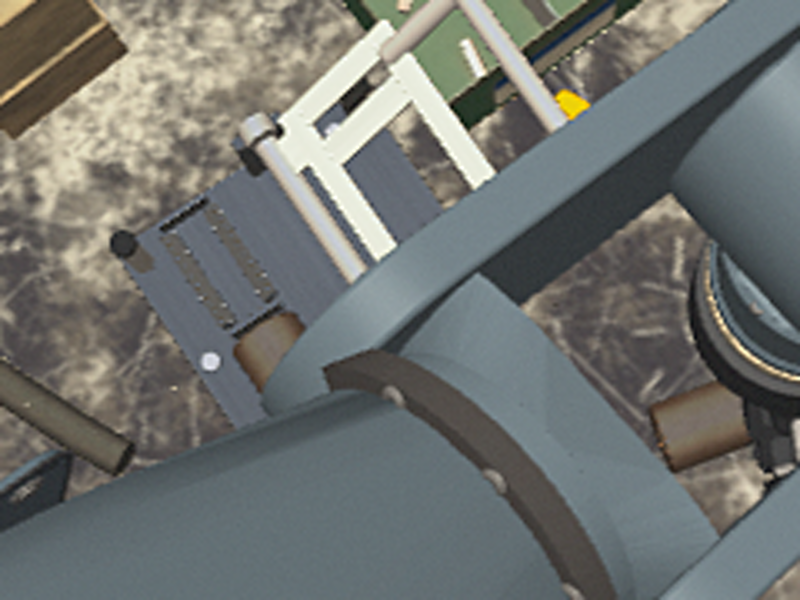

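```bash
python3 -m handwheel '[[0,0,-26,0,0,6.5,0.8],[0,0,-26,0,0,6.5,0.8],[0,0,-26,0,0,0,0.8],[0,0,-26,0,0,0,0.8],[0,0,-26,0,0,0,0.8],[0,0,-26,0,0,0,0.8],[0,0,-26,0,0,0,0.8],[0,0,-20,0,0,0,0.8],[0,0,-8,0,0,0,0.8],[0,0,0,0,0,0,0.8]]' 50
python3 - <<'E'
from h import *
im,c=load('t2.png'); C=lambda x,y,z:onz(c,130+x*.3,140+y*.3,z)*1000
th=np.radians(34.1);R=np.array([[np.cos(th),-np.sin(th)],[np.sin(th),np.cos(th)]])
for p,z in(((185,213),.029),((258,320),.029),((123,243),.064)):
    w=C(*p,z)[:2];print(w,R.T@(w-[568,-187.3]))
print(R@[38,56]+[568,-187.3])
E
```

```text
t: 16.6
tcp_pos: [0.4851, -0.3787, 0.0161]
tool_rot: [0.566, 0.824, 0.0, -0.0]
force: [-0.8, 0.1, 0.4]
finger_gap: 0.799
gripper_force: 0.0
[ 594.05767752 -101.80973227] [69.50650692 56.18214958]
[ 536.84778619 -140.52419429] [ 0.4284281  56.19833516]
[570.73061998 -77.84219529] [63.62743168 89.10677436]
[ 568.07050902 -119.62433947]
```

```bash
python3 -m handwheel '[[-0.5,0.6,-6,0,0,0,0.8],[-0.5,0.6,-5,0,0,0,0.8],[0,0,0,0,0,0,0.6],[0,0,0,0,0,0,0.4],[0,0,0,0,0,0,0.3],[0,0,0,0,0,0,0.3],[0,0,0,0,0,0,0.3],[0,0,0,0,0,0,0.3],[0,0,0,0,0,0,0.3],[0,0,0,0,0,0,0.3]]' 50
```

```text
t: 17.85
tcp_pos: [0.4844, -0.3777, 0.0059]
tool_rot: [0.566, 0.824, -0.0, 0.0]
force: [-0.9, 1.1, 6.3]
finger_gap: 0.431
gripper_force: 50.0
```

```bash
python3 -m handwheel '[[0,0,15,0,0,0,0.2],[0,0,45,0,0,0,0.2],[0,0,60,0,0,0,0.2],[0,0,60,0,0,-9,0.2],[10,30,10,0,0,-9,0.2],[10,30,0,0,0,-9,0.2],[10,30,0,0,0,-9,0.2],[10,30,0,0,0,-9,0.2],[10,30,0,0,0,-9,0.2],[10,30,0,0,0,-9,0.2]]' 50; python3 -m handwheel '[[10,30,0,0,0,-9,0.2],[7,28,-10,0,0,-5,0.2],[4,14,-20,0,0,0,0.2],[1,5,-30,0,0,0,0.2],[0,0,-30,0,0,0,0.2],[0,0,-15,0,0,0,0.2],[0,0,-5,0,0,0,0.2],[0,0,0,0,0,0,0.2],[0,0,0,0,0,0,0.2],[0,0,0,0,0,0,0.2]]'; python3 - <<'E'
from h import *
im,c=snap('wrist','w4.png'); print(manip.sense()['tcp_pos'])
E
```

```text
t: 19.1
tcp_pos: [0.5441, -0.1963, 0.1954]
tool_rot: [0.915, 0.405, -0.0, -0.0]
force: [0.4, -0.5, -3.0]
finger_gap: 0.428
gripper_force: 50.6
t: 20.35
tcp_pos: [0.5669, -0.1209, 0.0863]
tool_rot: [0.956, 0.293, 0.001, 0.001]
force: [0.1, 0.5, -2.8]
finger_gap: 0.429
gripper_force: 50.7
[ 0.56674213 -0.12076996  0.08616634]
```

View pics/w4.png

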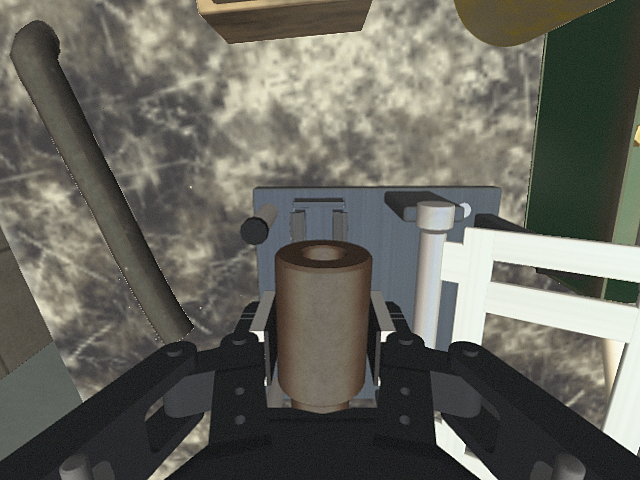

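Wrist: held bush's far face centre is at (323,254). The far end plate's top spans columns 294–346, rows about 199–208; nest rails are at columns 298 and 341.

```bash
python3 - <<'E'
from h import *
im,c=load('w4.png'); tc=np.array([566.8,-120.85])
th=np.radians(34.15);R=np.array([[np.cos(th),-np.sin(th)],[np.sin(th),np.cos(th)]])
for n,p,z in(('plate top',(320,203),.029),('plate upper',(320,199),.029),('plate lower',(320,208),.029),('railL',(298,215),.03),('railR',(341,215),.03),('bush face',(323,254),.0995),('bush top rim',(323,240),.1187),('base far edge',(370,187),.012),('baseL',(255,190),.012),('pillar',(254,230),.064)):
    w=onz(c,*p,z)[:2]*1000; print(n,w.round(1),'rel tcp jig',(R.T@(w-tc)).round(1))
cv2.imwrite('pics/crop4.png',cv2.resize(im[180:280,240:400],(800,500),interpolation=cv2.INTER_CUBIC))
E
```

```text
plate top [596.8 -98.7] rel tcp jig [37.2  1.5]
plate upper [598.7 -97.4] rel tcp jig [39.6  1.5]
plate lower [ 594.3 -100.3] rel tcp jig [34.3  1.5]
railL [583.8 -91.8] rel tcp jig [30.3 14.5]
railR [ 597.9 -112.8] rel tcp jig [ 30.3 -10.8]
bush face [ 590.8 -104.4] rel tcp jig [29.1  0.1]
bush top rim [600.1 -98. ] rel tcp jig [40.4  0.2]
base far edge [ 620.2 -120.6] rel tcp jig [ 44.3 -29.7]
baseL [578.3 -61.9] rel tcp jig [42.6 42.4]
pillar [572.5 -75.9] rel tcp jig [30. 34.]
```

View pics/crop4.png

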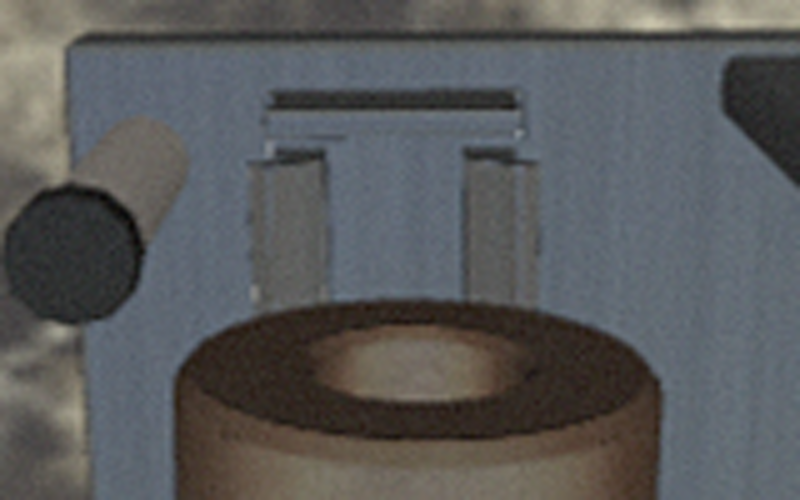

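Crop: the plate's top edge is at crop rows 92–108 (v≈198–202), columns 271–519. The nest centre therefore sits about 2–3 mm in +x and 1.7 mm in +y of the jig from the tool. I'll shift and lower.

```bash
python3 -m handwheel '[[0.3,1.2,0,0,0,0,0.2],[0.4,1.3,-10,0,0,0,0.2],[0,0,-12,0,0,0,0.2],[0,0,-10,0,0,0,0.2],[0,0,-8,0,0,0,0.2],[0,0,-6,0,0,0,0.2],[0,0,-3,0,0,0,0.2],[0,0,-3,0,0,0,0.2],[0,0,-1.5,0,0,0,0.2],[0,0,0,0,0,0,0.2]]'
```

```text
t: 21.65
tcp_pos: [0.5671, -0.1181, 0.032]
tool_rot: [0.956, 0.293, 0.0, 0.0]
force: [-0.7, 0.5, -2.3]
finger_gap: 0.435
gripper_force: 50.7
```

No contact at 32 mm, so it is clear of the end plates. I'll lower the last few mm slowly.

```bash
python3 -m handwheel '[[0,0,-1,0,0,0,0.2],[0,0,-1,0,0,0,0.2],[0,0,-1,0,0,0,0.2],[0,0,-1,0,0,0,0.2],[0,0,-0.8,0,0,0,0.2],[0,0,-0.6,0,0,0,0.2],[0,0,-0.4,0,0,0,0.2],[0,0,0,0,0,0,0.2],[0,0,0,0,0,0,0.2],[0,0,0,0,0,0,0.2]]'
```

```text
t: 22.9
tcp_pos: [0.5673, -0.1183, 0.0266]
tool_rot: [0.956, 0.293, 0.0, 0.0]
force: [-1.2, -0.3, 4.2]
finger_gap: 0.435
gripper_force: 51.3
```

```bash
python3 -m handwheel '[[0,0,0,0,0,0,0.45],[0,0,0,0,0,0,0.5],[0,0,0,0,0,0,0.6],[0,0,0,0,0,0,0.62],[0,0,3,0,0,0,0.62],[0,0,15,0,0,0,0.62],[0,0,35,0,0,0,0.62],[0,0,40,0,0,0,0.62],[0,0,45,0,0,0,0.5],[0,0,37,0,0,0,0.35]]'; python3 - <<'E'
from h import *
im,c=snap('wrist','w5.png'); print(manip.sense()['tcp_pos'])
cv2.imwrite('pics/crop5.png',cv2.resize(im[150:450,200:600],(800,600),interpolation=cv2.INTER_CUBIC))
E
```

```text
t: 24.15
tcp_pos: [0.5673, -0.1181, 0.2042]
tool_rot: [0.956, 0.293, 0.001, 0.001]
force: [-0.2, 0.0, -0.0]
finger_gap: 0.352
gripper_force: 0.0
[ 0.57009162 -0.11914015  0.20909024]
```

View pics/crop5.png

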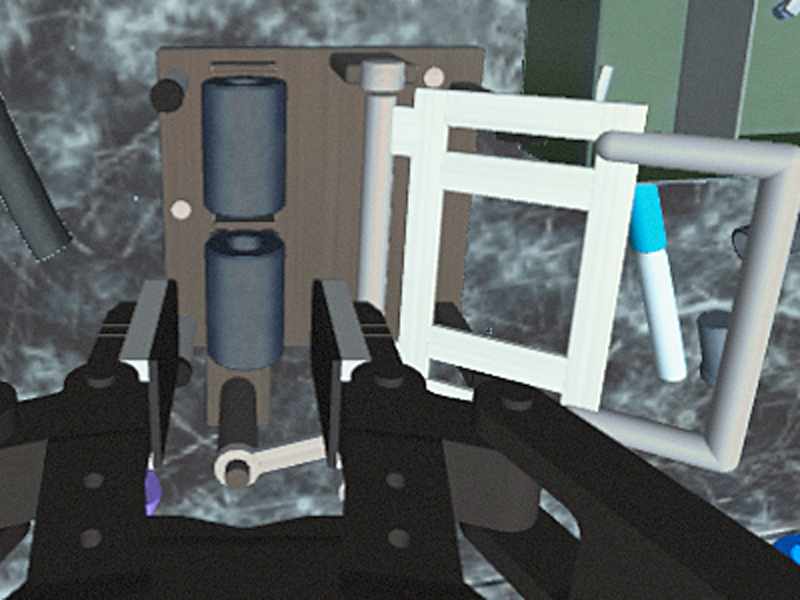

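Bush 2 lies in the nest in line with bush_1, crop (244,150), and the flap is still open (colours are swapped in this crop). Back to the handle next.

```bash
python3 -m handwheel '[[8,-20,0,0,0,0,0.35],[8,-21,0,0,0,0,0.35],[8,-21,0,0,0,0,0.35],[8,-21,0,0,0,0,0.35],[8,-21,0,0,0,0,0.35],[8,-21,0,0,0,0,0.35],[8,-21,0,0,0,0,0.35],[9.2,-18.6,0,0,0,0,0.35],[0,0,0,0,0,0,0.35],[0,0,-5,0,0,0,0.35]]'; python3 -m handwheel '[[0,0,-16,0,0,0,0.35],[0,0,-16,0,0,0,0.35],[0,0,-16,0,0,0,0.35],[0,0,-16,0,0,0,0.35],[0,0,-10,0,0,0,0.35],[0,0,-5,0,0,0,0.35],[0,0,0,0,0,0,0.35],[0,0,0,0,0,0,0.35],[0,0,0,0,0,0,0.35],[0,0,0,0,0,0,0.35]]' 40
```

```text
t: 25.45
tcp_pos: [0.6319, -0.2826, 0.1956]
tool_rot: [0.956, 0.292, -0.0, -0.0]
force: [-0.6, -0.6, -0.6]
finger_gap: 0.348
gripper_force: 0.0
t: 26.7
tcp_pos: [0.6324, -0.2828, 0.1176]
tool_rot: [0.956, 0.293, 0.0, 0.0]
force: [-0.5, -0.8, 0.5]
finger_gap: 0.347
gripper_force: 0.0
```

```bash
python3 -m handwheel '[[0,0,0,0,0,0,0.2],[0,0,0,0,0,0,0.1],[0,0,0,0,0,0,0],[0,0,0,0,0,0,0],[0,0,0,0,0,0,0],[0,0,0,0,0,0,0],[0,0,0,0,0,0,0],[0,0,0,0,0,0,0],[0,0,0,0,0,0,0],[0,0,0,0,0,0,0]]' 40; python3 -m handwheel '[[-2.7,4,7.4,0,0,0,0],[-3,4.4,7.1,0,0,0,0],[-3.2,4.7,6.7,0,0,0,0],[-3.4,5.1,6.4,0,0,0,0],[-3.7,5.4,5.9,0,0,0,0],[-3.9,5.7,5.5,0,0,0,0],[-4.1,6,5,0,0,0,0],[-4.2,6.3,4.6,0,0,0,0],[-4.4,6.5,4.1,0,0,0,0],[-4.5,6.7,3.5,0,0,0,0]]'
```

```text
t: 27.95
tcp_pos: [0.6324, -0.2828, 0.1173]
tool_rot: [0.956, 0.293, 0.0, 0.0]
force: [-0.4, 0.1, 4.0]
finger_gap: 0.12
gripper_force: 39.0
t: 29.2
tcp_pos: [0.5962, -0.2298, 0.176]
tool_rot: [0.956, 0.293, 0.001, 0.003]
force: [0.6, -6.3, 5.0]
finger_gap: 0.119
gripper_force: 39.0
```

```bash
python3 -m handwheel '[[-4.7,6.9,3,0,0,0,0],[-4.8,7,2.5,0,0,0,0],[-4.8,7.1,1.9,0,0,0,0],[-4.9,7.2,1.3,0,0,0,0],[-4.9,7.3,0.8,0,0,0,0],[-5,7.3,0.2,0,0,0,0],[-5,7.3,-0.4,0,0,0,0],[-4.9,7.3,-1,0,0,0,0],[-4.9,7.2,-1.5,0,0,0,0],[-4.8,7.1,-2.1,0,0,0,0]]'; python3 -m handwheel '[[-4.7,7,-2.6,0,0,0,0],[-4.6,6.8,-3.2,0,0,0,0],[-4.5,6.6,-3.7,0,0,0,0],[-4.4,6.4,-4.2,0,0,0,0],[-4.2,6.2,-4.7,0,0,0,0],[-4,5.9,-5.2,0,0,0,0],[-3.8,5.6,-5.6,0,0,0,0],[-3.6,5.3,-6.1,0,0,0,0],[-3.4,5,-6.5,0,0,0,0],[-3.1,4.6,-6.9,0,0,0,0]]'
```

```text
t: 30.45
tcp_pos: [0.5454, -0.1552, 0.1777]
tool_rot: [0.956, 0.293, -0.001, -0.001]
force: [-0.4, -3.4, 2.8]
finger_gap: 0.12
gripper_force: 43.6
t: 31.7
tcp_pos: [0.5056, -0.0963, 0.1288]
tool_rot: [0.956, 0.292, -0.0, -0.0]
force: [-3.2, -3.5, 0.5]
finger_gap: 0.123
gripper_force: 43.0
```

```bash
python3 -m handwheel '[[-2.9,4.2,-7.2,0,0,0,0],[-2.6,3.8,-7.5,0,0,0,0],[-2.3,3.4,-7.8,0,0,0,0],[-2,3,-8.1,0,0,0,0],[-1.7,2.6,-8.3,0,0,0,0],[-1.4,2.1,-8.5,0,0,0,0],[-0.9,1.4,-7,0,0,0,0],[-0.5,0.8,-5,0,0,0,0],[-0.3,0.5,-4,0,0,0,0],[-0.2,0.3,-3,0,0,0,0]]'; python3 -m handwheel '[[-0.2,0.3,-2.5,0,0,0,0],[-0.2,0.2,-2,0,0,0,0],[-0.1,0.1,-1.8,0,0,0,0],[0,0.1,-1.6,0,0,0,0],[0,0,-1.5,0,0,0,0],[0,0,-1.4,0,0,0,0],[0,0,-1.2,0,0,0,0],[0,0,-1,0,0,0,0],[0,0,0,0,0,0,0],[0,0,0,0,0,0,0]]'
```

```text
t: 32.95
tcp_pos: [0.4913, -0.0746, 0.0628]
tool_rot: [0.956, 0.293, 0.0, -0.0]
force: [-2.4, 0.5, 0.7]
finger_gap: 0.123
gripper_force: 44.3
t: 34.2
tcp_pos: [0.4908, -0.0738, 0.0499]
tool_rot: [0.956, 0.293, -0.0, -0.0]
force: [-1.4, 0.1, 0.2]
finger_gap: 0.123
gripper_force: 44.7
```

```bash
python3 -m handwheel '[[0,0,-0.7,0,0,0,0],[0,0,-0.7,0,0,0,0],[0,0,-0.7,0,0,0,0],[0,0,-0.7,0,0,0,0],[0,0,-0.7,0,0,0,0],[0,0,-0.7,0,0,0,0],[0,0,-0.7,0,0,0,0],[0,0,-0.7,0,0,0,0],[0,0,0,0,0,0,0],[0,0,0,0,0,0,0]]'
```

```text
t: 35.45
tcp_pos: [0.4907, -0.0738, 0.0453]
tool_rot: [0.956, 0.293, 0.0, 0.0]
force: [-2.3, 3.0, 9.6]
finger_gap: 0.119
gripper_force: 45.9
```

```bash
python3 -m handwheel '[[0,0,-0.7,0,0,0,0],[0,0,-0.7,0,0,0,0],[0,0,-0.6,0,0,0,0],[0,0,0,0,0,0,0],[0,0,0,0,0,0,0],[0,0,0,0,0,0,0],[0,0,0,0,0,0,0],[0,0,0,0,0,0,0],[0,0,0,0,0,0,0],[0,0,0,0,0,0,0]]'
```

```text
t: 36.7
tcp_pos: [0.4908, -0.0738, 0.0451]
tool_rot: [0.956, 0.293, 0.001, 0.0]
force: [-6.1, 3.3, 25.2]
finger_gap: 0.118
gripper_force: 47.4
```

```bash
python3 -m handwheel '[[0,0,1.4,0,0,0,0],[0,0,1.4,0,0,0,0],[0,0,0,0,0,0,0.15],[0,0,0,0,0,0,0.25],[0,0,0,0,0,0,0.35],[0,0,0,0,0,0,0.35],[0,0,8,0,0,0,0.35],[0,0,25,0,0,0,0.35],[0,0,40,0,0,0,0.35],[0,0,40,0,0,0,0.4]]'; python3 -m handwheel '[[0,-10,5,0,0,0,0.5],[-1,-25,0,0,0,0,0.5],[-1,-30,0,0,0,0,0.5],[-1,-30,0,0,0,0,0.5],[-1,-30,0,0,0,0,0.5],[-1,-22,0,0,0,0,0.5],[-1,-10,0,0,0,0,0.5],[0,0,0,0,0,0,0.5],[0,0,0,0,0,0,0.5],[0,0,0,0,0,0,0.5]]'
python3 - <<'E'
from h import *
im,c=snap('wrist','w6.png'); s=manip.sense(); print(s['tcp_pos'],proj(c,(.4847,-.231,.109)),proj(c,(.445,-.1963,.0765)))
im,c=snap('top','t6.png')
E
```

```text
t: 37.95
tcp_pos: [0.4906, -0.0739, 0.1596]
tool_rot: [0.956, 0.293, -0.0, -0.0]
force: [0.7, 1.0, 0.4]
finger_gap: 0.398
gripper_force: 0.0
t: 39.2
tcp_pos: [0.4848, -0.23, 0.1631]
tool_rot: [0.956, 0.293, -0.0, -0.0]
force: [0.4, 1.0, 0.3]
finger_gap: 0.501
gripper_force: 0.0
[ 0.48484887 -0.23009392  0.16317531] [324.31203912 265.63614358] [251.97008756 267.48439909]
```

View pics/w6.png

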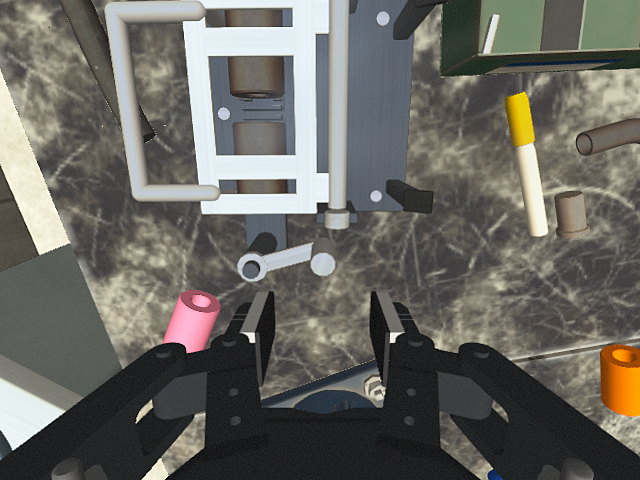

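Wrist: flap is shut, both bushes beneath it, knob at (322,264) as predicted, pivot at (252,266).

```bash
python3 -m handwheel '[[0,-0.5,-13,0,0,0,0.5],[0,0,-14,0,0,0,0.5],[0,0,-14,0,0,0,0.5],[0,0,-14,0,0,0,0.5],[0,0,-13,0,0,0,0.5],[0,0,-10,0,0,0,0.5],[0,0,-3,0,0,0,0.5],[0,0,0,0,0,0,0.35],[0,0,0,0,0,0,0.2],[0,0,0,0,0,0,0.1]]' 30; python3 -m handwheel '[[0,0,0,0,0,0,0],[0,0,0,0,0,0,0],[0,0,0,0,0,0,0],[0,0,0,0,0,0,0],[0,0,0,0,0,0,0],[0,0,0,0,0,0,0],[0,0,0,0,0,0,0],[0,0,0,0,0,0,0],[0,0,0,0,0,0,0],[0,0,0,0,0,0,0]]' 30
python3 -c "
import numpy as np
a=np.radians(np.linspace(-41.2,34.1,19));p=52*np.c_[np.cos(a),np.sin(a)]
print(np.diff(p,axis=0).round(1).tolist())"
```

```text
t: 40.55
tcp_pos: [0.4843, -0.2308, 0.0825]
tool_rot: [0.956, 0.293, -0.0, -0.001]
force: [-1.6, 1.8, 2.5]
finger_gap: 0.169
gripper_force: 29.3
t: 41.8
tcp_pos: [0.4843, -0.2308, 0.0824]
tool_rot: [0.956, 0.293, -0.0, -0.001]
force: [-2.5, 3.8, 5.7]
finger_gap: 0.174
gripper_force: 29.6
[[2.4, 2.9], [2.2, 3.1], [1.9, 3.3], [1.7, 3.4], [1.4, 3.5], [1.2, 3.6], [0.9, 3.7], [0.6, 3.7], [0.4, 3.8], [0.1, 3.8], [-0.2, 3.8], [-0.5, 3.8], [-0.7, 3.7], [-1.0, 3.7], [-1.3, 3.6], [-1.5, 3.5], [-1.8, 3.4], [-2.0, 3.2]]
```

```bash
python3 -m handwheel '[[2.4,2.9,0,0,0,0,0],[2.2,3.1,0,0,0,0,0],[1.9,3.3,0,0,0,0,0],[1.7,3.4,0,0,0,0,0],[1.4,3.5,0,0,0,0,0],[1.2,3.6,0,0,0,0,0],[0.9,3.7,0,0,0,0,0],[0.6,3.7,0,0,0,0,0],[0.4,3.8,0,0,0,0,0],[0.1,3.8,0,0,0,0,0]]'; python3 -m handwheel '[[-0.2,3.8,0,0,0,0,0],[-0.5,3.8,0,0,0,0,0],[-0.7,3.7,0,0,0,0,0],[-1,3.7,0,0,0,0,0],[-1.3,3.6,0,0,0,0,0],[-1.5,3.5,0,0,0,0,0],[-1.8,3.4,0,0,0,0,0],[-2,3.2,0,0,0,0,0],[-1,1.6,0,0,0,0,0],[0,0,0,0,0,0,0]]'
```

```text
t: 43.05
tcp_pos: [0.5003, -0.1987, 0.0826]
tool_rot: [0.956, 0.293, 0.002, 0.003]
force: [3.1, -5.4, -0.9]
finger_gap: 0.171
gripper_force: 29.5
t: 44.3
tcp_pos: [0.4962, -0.1679, 0.0831]
tool_rot: [0.957, 0.291, 0.008, 0.005]
force: [15.8, 4.2, -5.3]
finger_gap: 0.17
gripper_force: 29.6
```

```bash
python3 -m handwheel '[[0,0,0,0,0,0,0],[0,0,0,0,0,0,0],[0,0,0,0,0,0,0],[0,0,0,0,0,0,0],[0,0,0,0,0,0,0],[0,0,0,0,0,0,0],[0,0,0,0,0,0,0],[0,0,0,0,0,0,0],[0,0,0,0,0,0,0],[0,0,0,0,0,0,0]]'; python3 - <<'E'
from h import *
s=manip.sense(); print({k:np.round(v,3) for k,v in s.items()})
im,c=snap('wrist','w7.png'); cv2.imwrite('pics/w7.png',im[:,:,::-1])
E
```

```text
t: 45.55
tcp_pos: [0.4961, -0.1679, 0.0831]
tool_rot: [0.957, 0.291, 0.008, 0.005]
force: [15.6, 2.7, -5.7]
finger_gap: 0.171
gripper_force: 29.6
{'t': np.float64(45.55), 'q': array([-0.543,  0.619,  1.823,  0.008,  0.682,  0.431]), 'qd': array([-0.   ,  0.001, -0.001, -0.001,  0.   , -0.001]), 'tau': array([ -4.415, -40.46 ,  -2.853,  -1.775,   2.981,   0.185]), 'tcp_pos': array([ 0.496, -0.168,  0.083]), 'tool_rot': array([0.957, 0.291, 0.008, 0.005]), 'force': array([15.63 ,  2.69 , -5.667]), 'ft_torque': array([ 0.588, -2.363,  0.248]), 'gripper_force': np.float64(29.639), 'finger_gap': np.float64(0.171)}
```

View pics/w7.png

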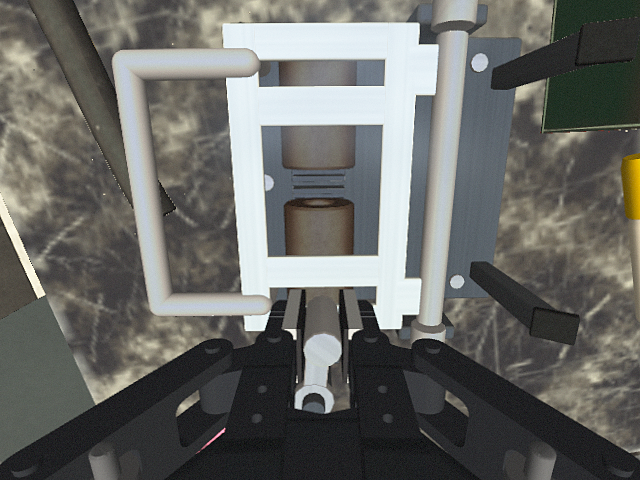

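Wrist: pivot at (313,398) and knob at (322,350), so the arm is nearly along +x over the flap edge, perhaps 5 mm short. I'll push on along jig +y and relieve the radial load.

```bash
python3 -m handwheel '[[0.5,1.5,0,0,0,0,0],[0.5,1.5,0,0,0,0,0],[0,1.3,0,0,0,0,0],[-0.2,1.2,0,0,0,0,0],[-0.5,1,0,0,0,0,0],[-0.5,0.8,0,0,0,0,0],[-0.5,0.8,0,0,0,0,0],[-0.5,0.8,0,0,0,0,0],[0,0,0,0,0,0,0],[0,0,0,0,0,0,0]]'; python3 -c "
from h import *
s=manip.sense();th=np.radians(34.1)
for p in ([496.1,-167.9],s['tcp_pos'][:2]*1000): 
  d=np.array(p)-[445,-196.3];print(d@[np.cos(th),np.sin(th)],d@[-np.sin(th),np.cos(th)])
f=s['force'];print(f@[np.cos(th),np.sin(th),0],f@[-np.sin(th),np.cos(th),0])"
```

```text
t: 46.85
tcp_pos: [0.4943, -0.1631, 0.0831]
tool_rot: [0.956, 0.293, 0.006, 0.008]
force: [8.0, -12.0, -6.9]
finger_gap: 0.175
gripper_force: 30.0
58.23603054480555 -5.131739118902819
59.41940665304644 -0.1645229441685829
-0.11103701692792331 -14.35634629728869
```

```bash
python3 -m handwheel '[[-0.6,0.8,0,0,0,0,0],[-0.6,0.8,0,0,0,0,0],[-0.6,0.8,0,0,0,0,0],[0,0,0,0,0,0,0],[0,0,0,0,0,0,0],[0,0,0,0,0,0,0],[0,0,0,0,0,0,0],[0,0,0,0,0,0,0],[0,0,0,0,0,0,0],[0,0,0,0,0,0,0]]'; python3 -c "
from h import *
s=manip.sense();th=np.radians(34.1)
d=s['tcp_pos'][:2]*1000-[445,-196.3];print(d@[np.cos(th),np.sin(th)],d@[-np.sin(th),np.cos(th)])
f=s['force'];print(f@[np.cos(th),np.sin(th),0],f@[-np.sin(th),np.cos(th),0],s['tool_rot'])"
```

```text
t: 48.1
tcp_pos: [0.4943, -0.163, 0.0832]
tool_rot: [0.956, 0.293, 0.008, 0.01]
force: [10.7, -17.6, -10.0]
finger_gap: 0.173
gripper_force: 30.3
59.46209138547657 -0.057971133712906006
-1.0086129739113896 -20.620743335130157 [0.95601475 0.29304955 0.00753335 0.0100504 ]
```

```bash
python3 -m handwheel '[[0.8,-1.2,0,0,0,0,0],[0.8,-1.2,0,0,0,0,0],[0,0,0,0,0,0,0.25],[0,0,0,0,0,0,0.35],[0,0,0,0,0,0,0.45],[0,0,0,0,0,0,0.45],[0,0,10,0,0,0,0.45],[0,0,25,0,0,0,0.45],[0,0,50,0,0,0,0.45],[0,0,50,0,0,0,0.45]]'; python3 -m handwheel '[[-10,-20,20,0,0,0,0.45],[-10,-25,10,0,0,0,0.45],[-10,-30,0,0,0,0,0.45],[-10,-30,0,0,0,0,0.45],[-10,-30,0,0,0,0,0.45],[-10,-30,0,0,0,0,0.45],[-10,-25,0,0,0,0,0.45],[0,-10,0,0,0,0,0.45],[0,0,0,0,0,0,0.45],[0,0,0,0,0,0,0.45]]'; python3 - <<'E'
from h import *
im,c=snap('wrist','w8.png'); im2,c2=snap('top','t8.png')
th=np.radians(34.1)
for n,cc in(('w',c),('t',c2)):print(n,'piv',proj(cc,(.445,-.1963,.0765)),'knob expected',proj(cc,(.445+.052*np.cos(th),-.1963+.052*np.sin(th),.109)))
a=cv2.resize(im2[140:320,130:370,::-1],(400,300),interpolation=cv2.INTER_CUBIC); b=cv2.resize(im[:300,:400,::-1],(400,300))
cv2.imwrite('pics/fin.png',np.hstack([a,b]))
E
```

```text
t: 49.35
tcp_pos: [0.4855, -0.1569, 0.2187]
tool_rot: [0.956, 0.293, -0.0, -0.001]
force: [0.7, -0.5, 0.7]
finger_gap: 0.447
gripper_force: 0.0
t: 50.6
tcp_pos: [0.4164, -0.3562, 0.2471]
tool_rot: [0.956, 0.293, 0.0, -0.001]
force: [-0.6, 0.3, 0.0]
finger_gap: 0.452
gripper_force: 0.0
w piv [184.44266554  90.0771874 ] knob expected [159.64280581   5.48839264]
t piv [236.50884578 286.1127945 ] knob expected [216.06827994 257.54728242]
```

View pics/fin.png

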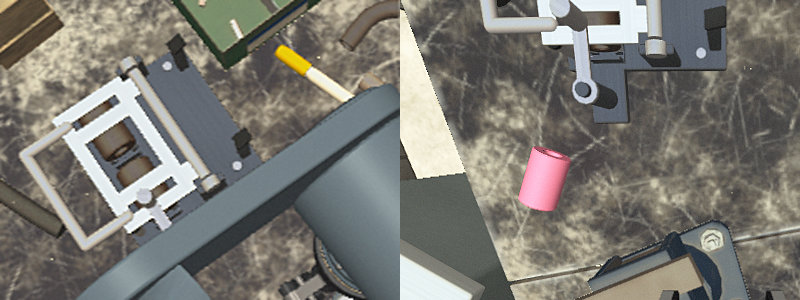

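The top view shows the knob at about (217,257), as expected for fully round. The flap is shut, both bushes are in, and the arm is clear.

```bash
python3 -c "
from station import manip
print(manip.sign_off())"
```

```text
the job is handed in; nothing more can be done
None
```

The job is handed in at about 51 s on the robot's clock: bush 2 is in the empty nest, the flap was let down gently both ways and is shut on its pillars, and the latch was then swung round to its hard stop; the sign-off returned no verdict.

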